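# Close a lens blocker's hold-down ring and hold its press arm level over the post

### The arm

A 6-joint arm with a two-finger parallel gripper is mounted at the origin on a cart in front of the work surface, level with it; the furniture and walls round the work are solid. World frame = base frame: x ahead of the robot, y to its left, z up, the work surface at z = 0. Lengths are in m, angles in rad, forces in N, time in s.
With the tool pointing down it reaches from about 0.275 to 0.825 m from the base axis. Payload 4.9 kg.
Tool frame: the origin (TCP) lies midway between the tips of the shut fingers; the grasp point (between the pads) lies 19 mm behind it (bot.grip_depth is the distance from the TCP to the grasp point, in m); z points along the fingers, y is the line along which they close (so a half turn about z gives the same grasp; the last joint's range is limited). The gripper opens to 85 mm and grips with 20 to 120 N. Pads are 22 mm wide; open, the fingers measure 114 mm over their backs; the gripper's body (76 mm by 85 mm) begins 54 mm behind the grasp point. The pads swing forward as they close: fully open they stand 13 mm farther back than shut.
Start: joints at [1.036, 0.326, -0.193, 1.052, 0, 1.437], TCP at [0.215, 0.506, 0.231] pointing down, gripper open.
Joint ranges: [-2.65, 2.65], [-0.97, 1.79], [-1.3, 1.35], [-1.93, 2.1], [-1.47, 1.37], [-3.14, 3.14]. Speed limits (rad/s): [2.57, 2.57, 3.14, 3.14, 3.14, 3.14].

### API

Orientations are given as a unit quaternion [w, x, y, z].
In Python, from cell import bot gives the robot as it stands. Calls block until the motion is done:
- bot.move_pose(position, orientation): joint-space move of the TCP to a pose.
- bot.move_linear(position, speed=0.15, rotation=None, until_force=None): straight line of the TCP; rotation=None keeps the orientation; speed is the mean speed in m/s. With until_force (N) it stops when the force on the tool has changed by that much, and returns True; else False.
- bot.goto_joints(angles): joint-space move.
- bot.set_gripper(opening, grasp_force=None): opening from 0.0 (shut) to 1.0 (fully open); grasp_force is the grip in N (None keeps the last); returns when the fingers have stopped.
- bot.wait(seconds).
- bot.solve_ik(position, orientation): joint angles nearest the present ones, or None.
- bot.camera(name): name is "scene" or "top" or "wrist"; returns the picture (420x560x3 uint8, red, green, blue); there is no depth.
- bot.calibration(name): a dict with "mtx" (3x3 intrinsics, pixels), "extrinsics" (4x4, takes a point from world to camera coordinates); the wrist camera has in their place "hand_eye" (4x4, takes a point from camera to tool coordinates, whose origin is the TCP and whose axes are the flange's). Camera axes: x right, y down, z forward; pixel columns grow to the right and rows downward; lengths in m; the calibration is good to about 2 mm. A picture is of the moment at which its call begins: read the wrist's pose just before it. calibration takes no time and is no camera call.
A pose or a line that the arm cannot do raises bot.PlanningError and nothing moves.
- bot.close_job(): hands the job in; it is judged then, once.
Trained networks look in the newest picture that a camera, given by its name, has taken for a name from the list of things; names that differ only in an ending like _2 or _b are one class to them, and where a whole thing is asked for, a point or a joint stands for the part that bears it (a point fixed in the world has none). Each returns a list of dicts, best first, with "confidence" (0 to 1); they miss things now and then, are a little off and sometimes report something else, mostly with a low value. They report only what shows in the picture. A call takes as long as a camera call.
- bot.search_frame(camera, thing): "bbox" ([left, top, width, height] in pixels, round what is visible of it).
Readings, each from a call of its own:
- bot.read_clock(): time.
- bot.read_joint_positions(): joint angles.
- bot.read_joint_vel(): joint speeds.
- bot.read_joint_efforts(): joint torques, N m.
- bot.read_position(): TCP position.
- bot.read_tool_rot(): TCP orientation.
- bot.read_ft_force(): force on the tool from outside, world axes, zero at the start.
- bot.read_moment(): the same for the moment, N m.
- bot.read_gripper_width(): opening from 0.0 (shut) to 1.0 (fully open).
- bot.read_finger_force(): force on a finger pad.
Only numpy, scipy, OpenCV 4.12 (cv2) and the standard library are available. Lean on these libraries where they do the work, as an engineer would, in place of code of your own. Each camera call takes 0.05 s, during which the arm holds its last target. There are 200 camera calls.

### The job

The lens blocker is going back together and I need a second pair of hands. Fold its hinged ring fully down onto the lens, then pick up the loose press arm across its bar at the balance point near the heavy hub, and hold it level above the blocker, turned as it will be fitted: the hub's bore straight over the pivot post with about 2 cm of air under it, the foot over the middle of the lens. Finish while still holding it there, steady and clear of the blocker, so that I can grease the post; keep the lens seated and leave the other things on the table where they are.

Things in the scene. Friction and masses are not known exactly. Their poses are not given: they have to be found in the camera images.
- blocker_base: The lens blocker, fixed to the table: a cast base about 190 mm long and 86 mm wide. Origin at table height; its x axis runs along the base from the lens cup (end nearest the robot) to the pivot post (far end), z up. The lens cup's centre is at x = -50 mm, the ring's hinge at x = -3 mm, the post at x = +60 mm.
- post_top (a point): Centre of the top end of the blocker's upright pivot post (13 mm thick, chamfered), 66 mm above the table; nothing on the blocker is higher, except the ring while it is open.
- lens_seat (a point): Centre of the lens cup, at the height of its rest pins (24 mm above the table): the middle of the lens's underside when it is seated. Its aluminium rim, 77 mm across, stands 3 mm higher than the pins.
- lens: The uncut lens blank, a clear-white disc 65 mm across and 9 mm thick, already lying in the cup, loose. Origin in the middle of its underside, z up.
- hold_ring (a joint): Angle of the hold-down ring: 0 = fully down, its rubber pads on the lens; positive = swung up on the robot's side; starts 0.6 to 1.0 rad open. A flat aluminium ring (75 mm across, hole 44 mm, 5 mm thick), hinged between lens and post about the base's y axis. The hinge is stiff: the ring stays at any angle and yields to about 2 N at the tab.
- ring_hinge (a point): Middle of the ring's hinge axis, 38.5 mm above the table.
- ring_tab (a point): Middle of the finger tab, on its upper face: a flat tongue 22 mm wide that sticks out of the ring on the robot's side, 99 mm from the hinge axis; push here. It turns with the ring: when the ring is down it is at 41 mm height, at 0.8 rad at about 110 mm.
- press_arm: The loose cast press arm, dark steel, 0.3 to 0.6 kg, lying level on hub and foot: a heavy bored hub (35 mm across, 36 mm high, bore 16 mm), a straight bar (12 mm wide, 15 mm high, underside 16 mm above the hub's lower face) that then cranks up to a slim foot. Origin at the bore's centre in the hub's lower face; x from hub to foot, z up.
- balance_point (a point): The arm's balance point (centre of gravity), in the middle of the straight bar: 33 mm from the bore's axis and 23.5 mm above the hub's lower face. The straight, parallel-sided part of the bar runs from 18 to 56 mm. Pinch the bar across its 12 mm width here.
- press_foot (a point): Centre of the foot's lower end (19 mm across, 47 mm tall), 110 mm from the bore's axis, level with the hub's lower face. Post and lens centre of the blocker are 110 mm apart too.
- screwdriver: Bystander, to be left alone: a precision screwdriver, handle 15 x 76 mm, 152 mm long, lying on the table beside the blocker. Origin in the middle of its underside.
- lens_block: Bystander, to be left alone: a suction lens block, a stemmed button 25 mm across and 17 mm high, behind the blocker. Origin in the middle of its underside.
- spare_block: Bystander, to be left alone: an equal lens block, on the table in front of the blocker. Origin in the middle of its underside.
- glue_bottle: Bystander, to be left alone: a small dropper bottle, 34 mm across, 102 mm tall, standing behind the blocker. Origin in the middle of its underside.
- spectacles: Bystander, to be left alone: folded spectacles, 129 mm wide, in the left rear of the table. Origin in the middle of its underside.
- tape: Bystander, to be left alone: a roll of tape, 104 mm across, 25 mm high, in the left rear of the table. Origin in the middle of its underside.
- tweezers: Bystander, to be left alone: steel tweezers, 115 mm long, 10 mm high, lying behind the blocker. Origin in the middle of its underside.

How it is judged:
On the way, in this order (a step that is already met when the one before it is completed fails the run):
1. the hold-down ring is folded down onto the seated lens (value of joint hold_ring below 0.06 rad and distance between lens and lens_seat below 0.006 m and angle between lens's own z axis and vertical below 0.06 rad), for 0.2 s.
2. the press arm is lifted clear of the table, level, pinched at its balance point (height (world z) of press_arm above 0.03 m and contact force between the fingers and press_arm above 1 N and horizontal distance between the grasp point and balance_point below 0.012 m and angle between press_arm's own z axis and vertical below 0.08 rad), for 0.2 s.
At the end, for the whole second after the job is handed in: Ring below 0.06 rad; lens within 6 mm of its seat, flat. Arm held still by the fingers within 12 mm of its balance point, level to 0.08 rad, touching nothing of the blocker; bore within 9 mm of the post's axis, foot within 12 mm of the lens centre, hub 6 to 38 mm above the post (all of step 1 and contact force between the fingers and press_arm above 1 N and horizontal distance between the grasp point and balance_point below 0.012 m and angle between press_arm's own z axis and vertical below 0.08 rad and horizontal distance between press_arm and post_top below 0.009 m and horizontal distance between press_foot and lens_seat below 0.012 m and z of press_arm in the frame of post_top between 0.006 and 0.038 m and contact force between press_arm and blocker_base below 0.1 N and linear speed of press_arm below 0.02 m/s and angular speed of press_arm below 0.15 rad/s); the arm keeps its last pose, push and grip.
It fails at once if a bystander (screwdriver, lens block, bottle, tweezers, spectacles, tape) is displaced by more than 30 mm (distance of any of screwdriver, lens_block, spare_block, glue_bottle, spectacles, tape, tweezers from where it was at the start of the episode above 0.03 m).
It also fails if it takes over 48 s, if anything falls off the work surface, if the arm or the gripper's body presses on something with over 40 N, if the wrist force passes 120 N, or if a joint passes its speed limit or range.

## Working session

There is one attempt and no reset: what is moved stays moved. The work goes in short steps, each a Python script; the robot and the scene stay as the last script left them, time stands still between calls to the robot, and variables do not carry over. Pictures are saved under pics/ and viewed, at most 10 in all, crops included, and the job is handed in when it is done.

```bash
mkdir -p pics; python3 - <<'E'
from cell import bot
import cv2,numpy as np
np.set_printoptions(precision=4,suppress=True)
for c in("scene","top"):
    im=bot.camera(c); cv2.imwrite(f"pics/{c}0.png",im[:,:,::-1])
    k=bot.calibration(c); print(c,k["mtx"],k["extrinsics"])
    for t in("blocker_base","press_arm","lens","hold_ring","screwdriver","lens_block","glue_bottle","tweezers"):
        print(t,[(np.round(d["bbox"],1),round(d["confidence"],2)) for d in bot.search_frame(c,t)[:2]])
print(bot.calibration("wrist"),bot.grip_depth,bot.read_clock(),bot.read_tool_rot())
E
```

```text
scene [[384.8317   0.     268.8549]
 [  0.     384.8317 204.9864]
 [  0.       0.       1.    ]] [[ 0.2954 -0.9554  0.0012 -0.1566]
 [-0.844  -0.2616 -0.4683  0.5269]
 [ 0.4477  0.1373 -0.8836  0.6718]
 [ 0.      0.      0.      1.    ]]
blocker_base [(array([335.9, 185.6,  43.5,  74.2]), 0.49)]
press_arm [(array([323.9, 280.9,  57. ,  59.5]), 0.96), (array([160. , 128.5,  43.3,  37.7]), 0.34)]
lens [(array([344.8, 222.6,  28.8,  22.4]), 0.64), (array([325.7, 285.5,  56.1,  55.3]), 0.25)]
hold_ring [(array([347.8, 209.9,  34.4,  18.7]), 0.75), (array([335.7, 185.8,  42.8,  72. ]), 0.4)]
screwdriver [(array([312.1, 193.6,  18.6,  50.1]), 0.53)]
lens_block [(array([327.5, 184.6,   8.1,   5.8]), 0.64), (array([170.6, 181.5,  42.9,  16.2]), 0.56)]
glue_bottle [(array([327.6, 150. ,  19.6,  26.2]), 0.59)]
tweezers [(array([344.5, 174.8,  40.6,  14. ]), 0.62), (array([335.4, 188.1,  47.5,  72.3]), 0.59)]
top [[406.7516   0.     277.9559]
 [  0.     406.7516 211.8281]
 [  0.       0.       1.    ]] [[ 0.0223 -0.9997 -0.0028  0.0023]
 [-0.9871 -0.0215 -0.1588  0.5919]
 [ 0.1587  0.0063 -0.98
[... 244 characters left out ...]
7,  30.7,  22.7]), 0.72)]
screwdriver [(array([318.9, 181. ,   7.6,  29.4]), 0.6)]
lens_block [(array([323.8, 170. ,   2.3,   6.9]), 0.53)]
glue_bottle [(array([315.6, 145.4,  16.7,  17.4]), 0.68), (array([337.7, 266.9,  49.3,  31.3]), 0.38)]
tweezers [(array([316.6, 147.1,  15.7,  13.6]), 0.58), (array([333.4, 156.4,  27.6,   2. ]), 0.46)]
{'mtx': array([[324.2216,   0.    , 280.2343],
       [  0.    , 324.2216, 207.4982],
       [  0.    ,   0.    ,   1.    ]]), 'hand_eye': array([[-0.0012, -0.9562, -0.2929,  0.0733],
       [ 1.    , -0.001 , -0.0006, -0.0003],
       [ 0.0003, -0.2929,  0.9562, -0.1418],
       [ 0.    ,  0.    ,  0.    ,  1.    ]])} 0.0187 0.9 [0.    0.199 0.98  0.   ]
```

```bash
cat > h.py <<'E'
from cell import bot
import cv2,numpy as np
from scipy.spatial.transform import Rotation as R
np.set_printoptions(precision=4,suppress=True)
def cam(c):
    k=bot.calibration(c)
    if c!="wrist": return k["mtx"],k["extrinsics"]
    q=bot.read_tool_rot(); T=np.eye(4); T[:3,:3]=R.from_quat(np.r_[q[1:],q[0]]).as_matrix(); T[:3,3]=bot.read_position()
    return k["mtx"],np.linalg.inv(T@k["hand_eye"])
def back(K,E,uv,z):
    "pixel -> world point at height z"
    d=E[:3,:3].T@np.linalg.inv(K)@np.r_[uv,1]; o=-E[:3,:3].T@E[:3,3]
    return o+d*(z-o[2])/d[2]
def proj(K,E,P):
    p=(np.atleast_2d(P)@E[:3,:3].T+E[:3,3])@K.T
    return p[:,:2]/p[:,2:]
def down(yaw):
    "tool z down, tool y along horizontal direction yaw"
    y=np.array([np.cos(yaw),np.sin(yaw),0]);z=np.array([0,0,-1.])
    q=R.from_matrix(np.c_[np.cross(y,z),y,z]).as_quat(); return np.r_[q[3],q[:3]]
E
python3 - <<'E'
import cv2,numpy as np
a=cv2.imread("pics/top0.png")[140:310,300:410]; b=cv2.imread("pics/scene0.png")[140:350,290:400]
f=lambda x,s:cv2.resize(x,None,fx=s,fy=s,interpolation=cv2.INTER_CUBIC)
a=f(a,3.5);b=f(b,2.8);h=min(len(a),len(b));cv2.imwrite("pics/c0.png",np.hstack([a[:h],b[:h]]))
E
```

```text
(no output)
```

View pics/c0.png

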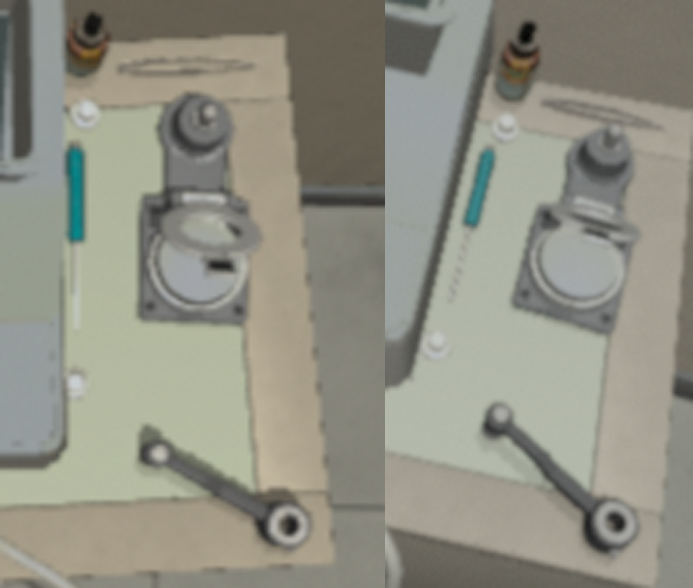

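View pics/scene0.png

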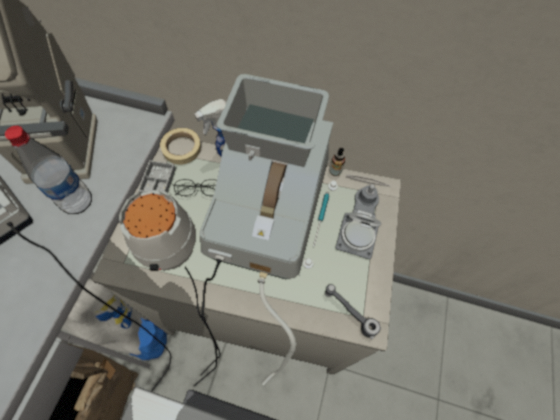

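```bash
python3 - <<'E'
from h import *
px=dict(hub=[.036,(381.7,289.7),(371.1,326.4)],foot=[.047,(345.1,269.4),(330.7,288.9)],post=[.066,(359.4,172.3),(371.8,187.1)],lens=[.030,(356.6,214.9),(358.9,234.6)])
for n,(z,t,s) in px.items(): print(n,back(*cam("top"),t,z),back(*cam("scene"),s,z))
def tri(t,s):
    A=[]
    for c,u in(("top",t),("scene",s)):
        K,E=cam(c);P=K@E[:3];A+=[u[0]*P[2]-P[0],u[1]*P[2]-P[1]]
    v=np.linalg.svd(np.array(A))[2][-1];return v[:3]/v[3]
# tab tip: top crop (262,240); scene crop (638-385,235)
for t,s in (((262,240),(253,235)),((66,440),(2,395)),((66,0),(108,0))): print(tri((300+t[0]/3.5,140+t[1]/3.5),(290+s[0]/2.8,140+s[1]/2.8)))
for c in("top","scene"):
    K,E=cam(c);print(c,-E[:3,:3].T@E[:3,3],proj(K,E,[[0,0,0],[.215,.506,.231],[.25,0,0]]))
q=bot.read_joint_positions();print(q)
T=cv2.imread("pics/top0.png");S=cv2.imread("pics/c0.png");cv2.imwrite("pics/topx.png",cv2.resize(T[120:310,180:420],None,fx=3,fy=3,interpolation=cv2.INTER_CUBIC))
E
```

```text
hub [ 0.3932 -0.2603  0.036 ] [ 0.393  -0.2593  0.036 ]
foot [ 0.4435 -0.1631  0.047 ] [ 0.4407 -0.163   0.047 ]
post [ 0.7    -0.1991  0.066 ] [ 0.6989 -0.1994  0.066 ]
lens [ 0.5907 -0.1975  0.03  ] [ 0.5885 -0.1978  0.03  ]
[ 0.5986 -0.232   0.0886]
[ 0.448  -0.0882  0.0127]
[ 0.7694 -0.0804  0.1115]
top [0.4194 0.0086 1.1191] [[278.8734 443.7033]
 [ 38.2749 371.2089]
 [280.9403 342.0527]]
scene [ 0.1902 -0.1041  0.8405] [[179.1508 506.7891]
 [-81.2124 268.6982]
 [228.2291 360.0843]]
[ 1.0358  0.3262 -0.1926  1.052  -0.      1.4366]
```

View pics/topx.png

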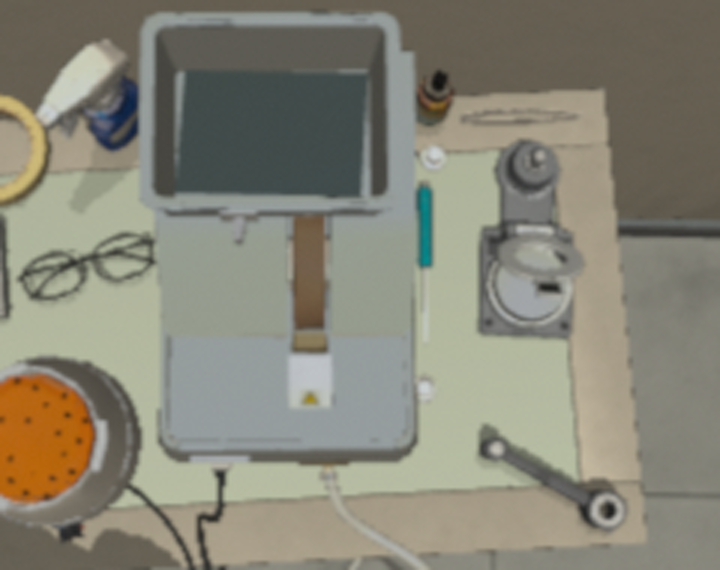

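```bash
python3 - <<'E'
from h import *
for y in (63.2+90,63.2-90):
    for z in(.0047,.1): print("grasp",y,bot.solve_ik([.408,-.2305,z],down(np.radians(y))))
for y in (89.4,-90.6): print("fin",y,bot.solve_ik([.667,-.1985,.0908],down(np.radians(y))))
for p in ([.15,.35,.42],[.38,0,.42],[.38,-.15,.35],[.43,-.2,.26]): print(p,bot.solve_ik(p,down(np.pi/2)))
bot.goto_joints(bot.solve_ik([.15,.35,.42],down(np.pi/2)))
print(bot.read_clock(),bot.read_position())
bot.goto_joints(bot.solve_ik([.38,0,.42],down(np.pi/2)))
bot.goto_joints(bot.solve_ik([.43,-.2,.26],down(np.pi/2)))
print(bot.read_clock(),bot.read_position(),bot.read_ft_force())
K,E=cam("wrist");im=bot.camera("wrist")[:,:,::-1];cv2.imwrite("pics/w1.png",im);np.savez("w1.npz",K=K,E=E)
print(proj(K,E,[[.6995,-.199,.066],[.59,-.1977,.03],[.393,-.26,.036],[.442,-.163,.047],[.568,-.198,.11]]))
cv2.imwrite("pics/w1b.png",cv2.resize(im,(800,600),interpolation=cv2.INTER_CUBIC))
E
```

```text
grasp 153.2 [-0.672   0.4744 -0.6705  0.4259  0.     -1.775 ]
grasp 153.2 [-0.672   0.3193 -0.5832  0.6684  0.     -1.775 ]
grasp -26.799999999999997 [-0.672   0.4744 -0.6705  0.4259  0.      1.3666]
grasp -26.799999999999997 [-0.672   0.3193 -0.5832  0.6684  0.      1.3666]
fin 89.4 [-0.3952  0.7013  0.0577  0.9272  0.     -0.3847]
fin -90.6 [-0.3952  0.7013  0.0577  0.9272  0.      2.7569]
[0.15, 0.35, 0.42] [ 0.9714 -0.0581 -0.1681  1.4608  0.      0.9714]
[0.38, 0, 0.42] [-0.1949 -0.0596 -0.1695  1.4609  0.     -0.1949]
[0.38, -0.15, 0.35] [-0.5571  0.0003 -0.2853  1.2852  0.     -0.5571]
[0.43, -0.2, 0.26] [-0.5912  0.1663 -0.3297  1.0748  0.     -0.5912]
1.8917 [0.1503 0.3504 0.4192]
4.4583 [ 0.4305 -0.1993  0.2609] [-0.1863  0.6369 -0.4425]
[[281.2787 383.0134]
 [282.2776 294.1004]
 [226.6865 141.8385]
 [313.4324 187.0269]
 [282.4487 317.4687]]
```

View pics/w1b.png

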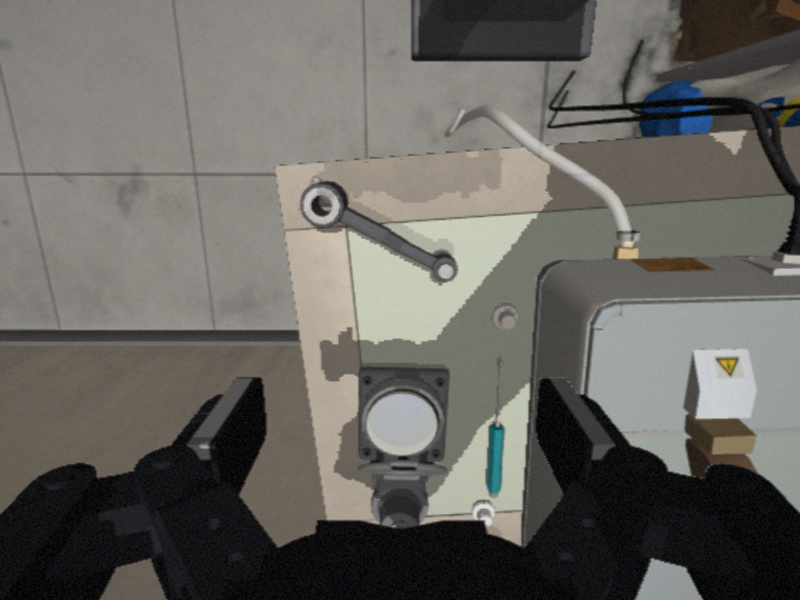

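```bash
python3 - <<'E'
from h import *
d=np.load("w1.npz")
a=np.linspace(0,2*np.pi,60)
ims=[cv2.resize(cv2.imread("pics/w1.png")[290:380,240:330],None,fx=4,fy=4,interpolation=cv2.INTER_CUBIC)]*1
ims+=[cv2.resize(cv2.imread("pics/top0.png")[155:245,320:400],None,fx=4,fy=4,interpolation=cv2.INTER_CUBIC)]
ims+=[cv2.resize(cv2.imread("pics/scene0.png")[180:270,320:400],None,fx=4,fy=4,interpolation=cv2.INTER_CUBIC)]
out=[];h=np.array([.637,-.1982,.0385])
for im,o,(K,E) in zip(ims,((240,290),(320,155),(320,180)),((d["K"],d["E"]),cam("top"),cam("scene"))):
    r=im.copy()
    for th,c in((.8,(0,0,255)),(.9,(0,200,0)),(1.,(255,0,0))):
        u=np.array([-np.cos(th),0,np.sin(th)]);v=np.array([0,1,0])
        P=[h+u*(.047+.0375*np.cos(t))+v*.0375*np.sin(t) for t in a]
        Q=[h+u*s+v*w for s,w in((.084,.011),(.109,.011),(.109,-.011),(.084,-.011))]
        for X in(P,Q): cv2.polylines(r,[np.int32((proj(K,E,X)-o)*4)],True,c,1)
    out.append(np.vstack([im[:360,:270] if 0 else im,r])[:, :266*4//4])
w=[cv2.resize(x,(266,600)) for x in out];cv2.imwrite("pics/ring.png",np.hstack(w))
E
```

```text
(no output)
```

View pics/ring.png

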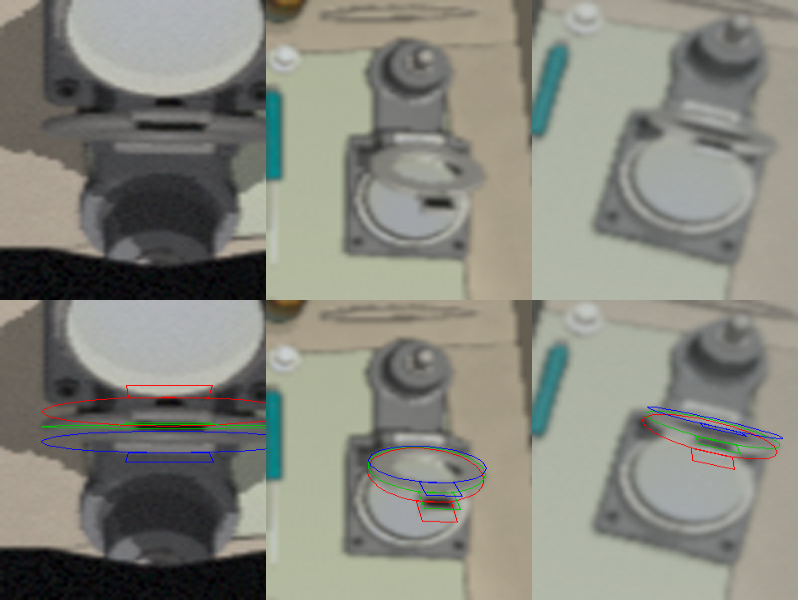

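```bash
python3 - <<'E'
from h import *
bot.set_gripper(0.0)
y=-.1985
bot.move_pose([.61,y,.22],down(np.pi/2)); print(bot.read_clock(),bot.read_gripper_width(),bot.read_position(),bot.read_ft_force())
bot.move_linear([.607,y,.125],.2)
for th in(.8,.6,.4,.2,.1):
    s=bot.move_linear([.637-.095*np.cos(th)+.011,y,.041+.095*np.sin(th)],.1,until_force=25)
    print(th,s,bot.read_ft_force(),bot.read_position())
s=bot.move_linear([.553,y,.034],.03,until_force=15)
print(s,bot.read_ft_force(),bot.read_position());bot.wait(.25)
bot.move_linear([.553,y,.15],.25)
bot.set_gripper(0.5)
bot.move_pose([.42,-.2,.25],down(np.pi/2));print(bot.read_clock(),bot.read_position())
K,E=cam("wrist");im=bot.camera("wrist")[:,:,::-1];np.savez("w2.npz",K=K,E=E);cv2.imwrite("pics/w2.png",im)
c=cv2.resize(im[80:400,180:380],None,fx=1.85,fy=1.85,interpolation=cv2.INTER_CUBIC)
t=bot.camera("top")[:,:,::-1];cv2.imwrite("pics/t2.png",t)
t=cv2.resize(t[150:310,300:410],None,fx=3.7,fy=3.7,interpolation=cv2.INTER_CUBIC)
cv2.imwrite("pics/c2.png",np.hstack([c,t]) if len(c)==len(t) else np.hstack([c[:592],t[:592]]))
E
```

```text
6.0417 0.0014443948863257568 [ 0.609  -0.1984  0.2198] [-0.1431  0.6325  0.035 ]
0.8 False [-0.0477  0.0762 -0.3858] [ 0.5826 -0.1989  0.1106]
0.6 False [ 0.0401 -0.935  -0.7876] [ 0.5698 -0.1985  0.0949]
0.4 False [-0.0082  0.4246 -0.0397] [ 0.5604 -0.1984  0.0779]
0.2 False [-0.0779  0.6525  0.269 ] [ 0.5546 -0.1983  0.0597]
0.1 False [-0.7605 -0.0507  0.033 ] [ 0.5533 -0.1984  0.0504]
True [-2.3488  0.7113  8.6673] [ 0.5536 -0.1987  0.0413]
10.8417 [ 0.4208 -0.2003  0.2499]
```

View pics/c2.png

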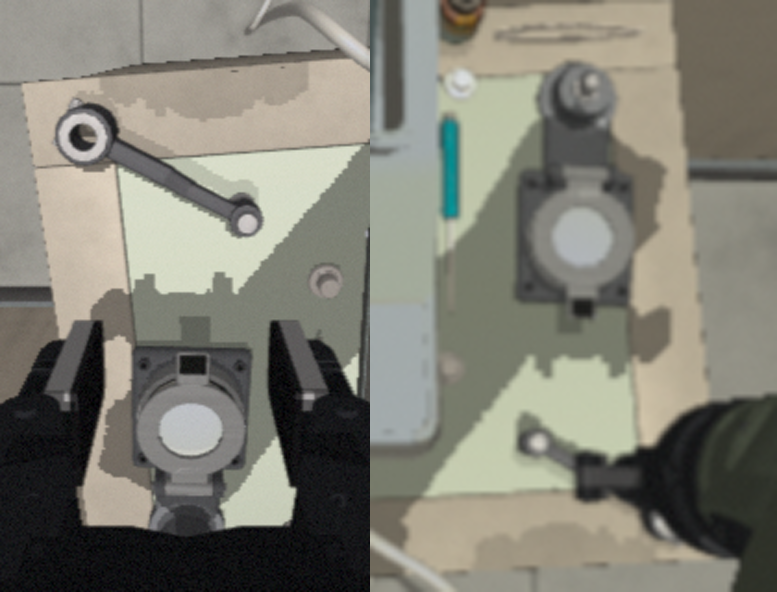

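```bash
python3 - <<'E'
from h import *
d=np.load("w2.npz");K,E=d["K"],d["E"];f=lambda u,v,z:back(K,E,(u/1.85+180,v/1.85+80),z)
print("ring",f(190,430,.041))
H=f(84,135,.036);F=f(246,219,.047);print(H,F)
H=(H[:2]+np.array([.3931,-.2598]))/2;F=(F[:2]+np.array([.442,-.163]))/2
u=F-H;print("len",np.linalg.norm(u),np.degrees(np.arctan2(u[1],u[0])));yaw=np.arctan2(u[1],u[0])
B=(H+F)/2+u/np.linalg.norm(u)*(.033-.055);print("bal",B)
q=down(yaw-np.pi/2)
bot.move_pose([*B,.12],q)
print(bot.read_clock(),bot.read_position())
K,E=cam("wrist");im=bot.camera("wrist")[:,:,::-1]
cv2.imwrite("pics/w3.png",im)
P=lambda s,w,z:[*(B+u/np.linalg.norm(u)*(s-.033)+np.array([-u[1],u[0]])/np.linalg.norm(u)*w),z]
pts=proj(K,E,[P(0,0,.036),P(.11,0,.047),P(.018,.006,.031),P(.056,.006,.031),P(.056,-.006,.031),P(.018,-.006,.031),P(.033,0,.031)])
np.savez("w3.npz",K=K,E=E,B=B,yaw=yaw);print(pts)
im=im.copy();[cv2.circle(im,tuple(np.int32(p)),2,(0,0,255),-1) for p in pts]
cv2.imwrite("pics/w3b.png",im)
E
```

```text
ring [ 0.5928 -0.1986  0.041 ]
[ 0.3941 -0.2613  0.036 ] [ 0.4425 -0.1654  0.047 ]
len 0.10792814435461552 63.1922102410343
bal [ 0.408 -0.232]
12.6583 [ 0.4082 -0.232   0.1199]
[[278.3158 255.6235]
 [277.8235 104.0555]
 [270.4165 231.1863]
 [269.9254 182.3133]
 [286.4374 182.305 ]
 [286.1834 231.1789]
 [278.2544 212.4269]]
```

View pics/w3b.png

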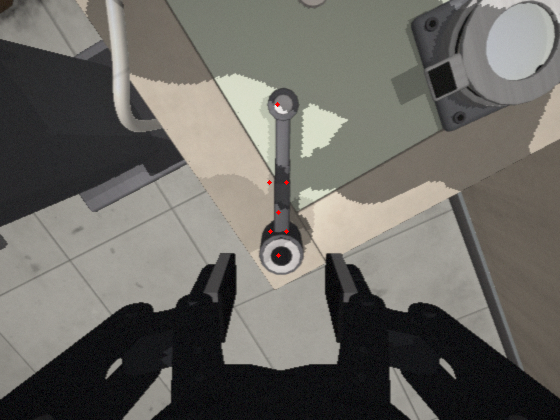

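```bash
python3 - <<'E'
from h import *
d=np.load("w3.npz");K,E=d["K"],d["E"]
H=back(K,E,(281.3,256),.036)[:2];F=back(K,E,(283.5,104),.047)[:2];u=F-H;L=np.linalg.norm(u);u/=L
yaw=np.arctan2(u[1],u[0]);B=(H+F)/2-.022*u;print(H,F,L,np.degrees(yaw),B,d["B"])
B=.7*B+.3*d["B"];yaw=.6*yaw+.4*d["yaw"];q=down(yaw-np.pi/2)
bot.move_pose([*B,.09],q)
s=bot.move_linear([*B,.006],.1,until_force=15);print(s,bot.read_position(),bot.read_ft_force())
bot.set_gripper(0.0,60);print(bot.read_gripper_width(),bot.read_finger_force(),bot.read_clock())
bot.move_linear([*B,.06],.1);bot.wait(.3)
print(bot.read_gripper_width(),bot.read_finger_force(),bot.read_ft_force(),bot.read_moment(),bot.read_position())
K,E=cam("wrist");im=bot.camera("wrist")[:,:,::-1];cv2.imwrite("pics/w4.png",im)
np.savez("w4.npz",K=K,E=E,B=B,yaw=yaw);print(bot.read_clock())
E
```

```text
[ 0.395  -0.2628] [ 0.4459 -0.1649] 0.11035507255391863 62.51490036438769 [ 0.4103 -0.2333] [ 0.408 -0.232]
False [ 0.4101 -0.2333  0.0065] [ 0.5653  1.3523 -0.0289]
0.1300994460905971 59.105899930000305 14.3333
0.12559450820651477 58.46946895122528 [-0.6638 -0.7109 -5.0401] [ 0.0139 -0.0305 -0.0205] [ 0.4093 -0.2327  0.0595]
15.375
```

View pics/w4.png

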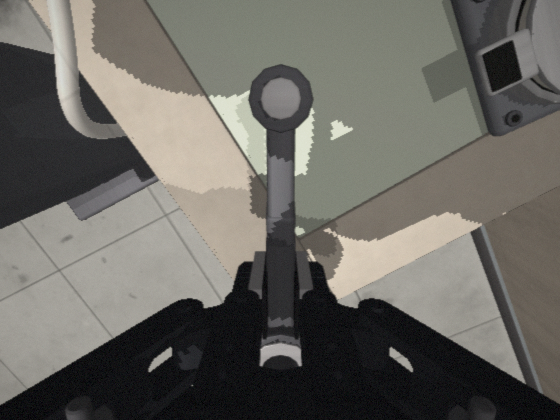

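```bash
python3 - <<'E'
from h import *
d=np.load("w4.npz");K,E=d["K"],d["E"];p=bot.read_position();zg=p[2]+bot.grip_depth
F=back(K,E,(281,98.5),zg+.0235)[:2];D=F-p[:2]
t=d["yaw"]; print("foot ahead/side of tcp",D@[np.cos(t),np.sin(t)],D@[-np.sin(t),np.cos(t)],"tip tilt chk",back(K,E,(281,98.5),zg+.018)[:2]-p[:2])
post=np.array([.6995,-.1992]);lens=np.array([.5905,-.198])
u=lens-post;yaw=np.arctan2(u[1],u[0]);u/=np.linalg.norm(u)
T=(post+lens)/2-.022*u;q=down(yaw-np.pi/2);print(np.degrees(yaw),T,bot.read_tool_rot(),q)
bot.move_linear([*d["B"],.2],.15)
bot.move_linear([*T,.2],.13,rotation=q)
bot.move_linear([*T,.0925],.08);bot.wait(.5)
print(bot.read_position(),bot.read_ft_force(),bot.read_clock())
ims=[]
for c,o in(("top",(300,140)),("scene",(300,140))):
    im=bot.camera(c)[:,:,::-1];cv2.imwrite(f"pics/{c}5.png",im);ims.append(cv2.resize(im[140:260,310:410],None,fx=4,fy=4,interpolation=cv2.INTER_CUBIC))
cv2.imwrite("pics/c5.png",np.hstack(ims))
K,E=cam("wrist");cv2.imwrite("pics/w5.png",bot.camera("wrist")[:,:,::-1]);np.savez("w5.npz",K=K,E=E)
E
```

```text
foot ahead/side of tcp 0.0771383566068628 -0.0015839746594027218 tip tilt chk [0.0368 0.068 ]
179.36924625803385 [ 0.667  -0.1988] [-0.0004  0.8536  0.5209 -0.0001] [0.     0.0055 1.     0.    ]
[ 0.667  -0.1989  0.0925] [ 0.4521 -0.1873 -5.8055] 20.6333
```

View pics/c5.png

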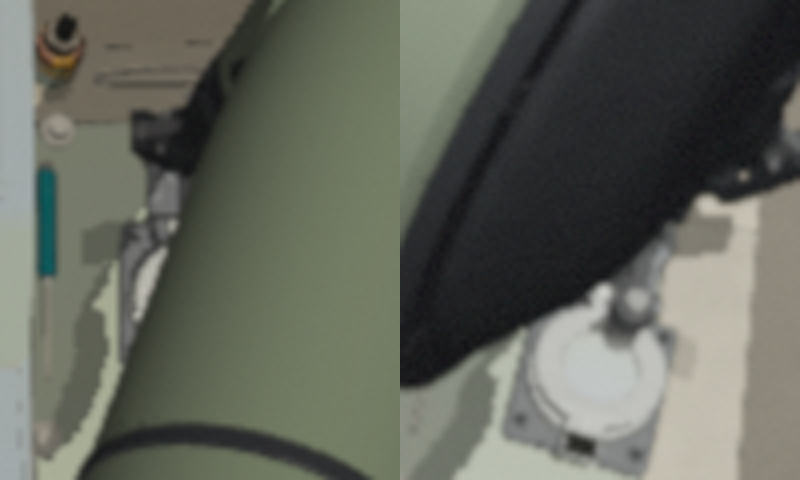

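View pics/w5.png

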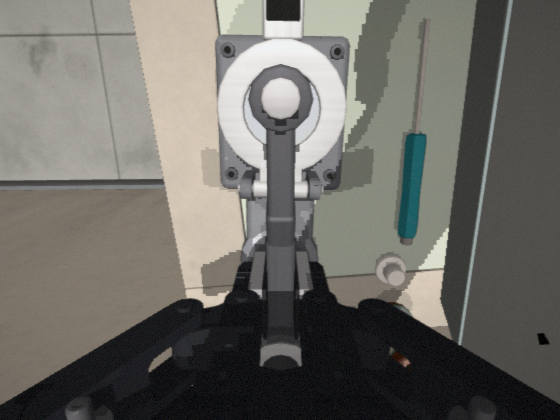

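```bash
python3 - <<'E'
from h import *
d=np.load("w5.npz");K,E=d["K"],d["E"]
print("foot",back(K,E,(281,98.5),.1347),back(*cam("scene"),(368.3,215),.1347))
print("ring",back(K,E,(282,105.5),.041),"hinge",back(K,E,(281,188),.0385))
print("screws",[back(K,E,p,.02) for p in((228,50),(337,50),(232,174),(330,174))])
print(bot.read_finger_force(),bot.read_gripper_width(),bot.read_joint_vel())
E
```

```text
foot [ 0.5907 -0.1987  0.1347] [ 0.5859 -0.1958  0.1347]
ring [ 0.592  -0.1979  0.041 ] hinge [ 0.6407 -0.199   0.0385]
screws [array([ 0.5596, -0.23  ,  0.02  ]), array([ 0.5604, -0.1644,  0.02  ]), array([ 0.6352, -0.2318,  0.02  ]), array([ 0.636 , -0.1661,  0.02  ])]
58.45329701900482 0.12667198039080788 [ 0.0007 -0.0023  0.0008  0.0001 -0.0008  0.0003]
```

```bash
python3 -c "
from cell import bot
print(bot.close_job())"
```

```text
the job is handed in; nothing more can be done
None
```

The ring is folded down on the lens, and the press arm is held level over the blocker, with about 2 cm between the hub and the post by my estimate. By camera the foot is within 5 mm of the lens centre. I couldn't see the bore over the post, so its position is worked out from the measured poses. The job is handed in, but no verdict came back.

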